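# Load four ceramic fuses into their matching holders

### The job

Put each of the four ceramic fuses into the red holder made for its size: the shortest fuse in the shortest holder, the next in the next, up to the longest in the longest. Each should lie flat on the holder's floor, lengthwise between the end blocks and cheeks; set the fuses down rather than drop them, and leave the copper busbar and the blue spacer where they lie.

Things in the scene. Friction and masses are not known exactly. Their poses are not given: they have to be found in the camera images.
- fuse50_mid (a point): Centre of the shortest square-body ceramic fuse: white ceramic block with bright metal end caps and a copper contact tag at each end, 50 mm long over the tags (x), 24 mm wide (y), 28 mm high (z). Lies flat and loose on the counter, long way along its own x axis; z is up; either end is alike. The ceramic part that is gripped across y is 26 mm long.
- fuse64_mid (a point): Centre of the second shortest square-body ceramic fuse: white ceramic block with bright metal end caps and a copper contact tag at each end, 64 mm long over the tags (x), 30 mm wide (y), 30 mm high (z). Lies flat and loose on the counter, long way along its own x axis; z is up; either end is alike. The ceramic part that is gripped across y is 40 mm long.
- fuse80_mid (a point): Centre of the second longest square-body ceramic fuse: white ceramic block with bright metal end caps and a copper contact tag at each end, 80 mm long over the tags (x), 36 mm wide (y), 34 mm high (z). Lies flat and loose on the counter, long way along its own x axis; z is up; either end is alike. The ceramic part that is gripped across y is 56 mm long.
- fuse98_mid (a point): Centre of the longest square-body ceramic fuse: white ceramic block with bright metal end caps and a copper contact tag at each end, 98 mm long over the tags (x), 44 mm wide (y), 38 mm high (z). Lies flat and loose on the counter, long way along its own x axis; z is up; either end is alike. The ceramic part that is gripped across y is 74 mm long.
- holder50_seat (a point): Seat centre, 6 mm above the counter, of the shortest of four fixed red plastic holders, for the 50 mm fuse. Base 86 x 54 mm (x, y). Above the seat floor: a 20 mm high end block with copper top at each x end; in each corner a cheek 12 mm high and long. Clear seat 70 mm between end blocks (x), 44 mm between cheeks (y); middle 46 mm of the long sides open to fingers.
- holder64_seat (a point): Seat centre, 6 mm above the counter, of the second shortest of four fixed red plastic holders, for the 64 mm fuse. Base 100 x 60 mm (x, y). Above the seat floor: a 20 mm high end block with copper top at each x end; in each corner a cheek 12 mm high and long. Clear seat 84 mm between end blocks (x), 50 mm between cheeks (y); middle 60 mm of the long sides open to fingers.
- holder80_seat (a point): Seat centre, 6 mm above the counter, of the second longest of four fixed red plastic holders, for the 80 mm fuse. Base 116 x 66 mm (x, y). Above the seat floor: a 20 mm high end block with copper top at each x end; in each corner a cheek 12 mm high and long. Clear seat 100 mm between end blocks (x), 56 mm between cheeks (y); middle 76 mm of the long sides open to fingers.
- holder98_seat (a point): Seat centre, 6 mm above the counter, of the longest of four fixed red plastic holders, for the 98 mm fuse. Base 134 x 74 mm (x, y). Above the seat floor: a 20 mm high end block with copper top at each x end; in each corner a cheek 12 mm high and long. Clear seat 118 mm between end blocks (x), 64 mm between cheeks (y); middle 94 mm of the long sides open to fingers.
- busbar: Loose copper busbar strip, 110 x 22 x 6 mm with a hole near each end, lying flat along its x axis; origin at the centre of its underside. Not part of the job: stays put.
- spacer: Loose blue plastic ring spacer, 40 mm across, 22 mm high, standing flat; origin at the centre of its underside. Not part of the job: stays put.
Things that resemble listed ones, but are neither listed nor needed, are in the scene too. What is shaped like the part that bears fuse64_mid but pink is not meant.

How it is judged:
By the outcome, as a careful person would: the job done as asked, in the order asked, and still so for the second after the job is handed in, with the robot touching nothing.
It also fails if it takes over 109 s, if anything falls off the work surface, if the arm or the gripper's body presses on something with over 40 N, if the wrist force passes 120 N, or if a joint passes its speed limit or range.

### The arm

A 6-joint arm with a two-finger parallel gripper is mounted at the origin on the work surface. World frame = base frame: x ahead of the robot, y to its left, z up, the work surface at z = 0. Lengths are in m, angles in rad, forces in N, time in s.
With the tool pointing down it reaches from about 0.275 to 0.85 m from the base axis. Payload 19 kg.
Tool frame: the origin (TCP) lies midway between the tips of the shut fingers; the grasp point (between the pads) lies 19 mm behind it; z points along the fingers, y is the direction in which the jaws open and shut (so a half turn about z gives the same grasp; the last joint's range is limited). The gripper opens to 85 mm and grips with 20 to 120 N. Pads are 22 mm wide; open, the fingers measure 114 mm over their backs; the gripper's body (76 mm by 85 mm) begins 54 mm behind the grasp point. The pads swing forward as they close: fully open they stand 13 mm farther back than shut.
Start: joints at [-0.134, 0.15, 1.437, -0, 1.554, -0.134], TCP at [0.575, -0, 0.231] pointing down, gripper open.
Joint ranges: [-2.8, 2.8], [-0.68, 2.1], [0.12, 2.68], [-1.39, 4.53], [0.16, 2.79], [-2.81, 2.81]. Speed limits (rad/s): [1.89, 1.89, 2.22, 3.01, 3.01, 3.01].

### API

Orientations are given as a rotation vector (axis times angle).
In Python, from workcell import arm, read_camera, camera_info, search_frame, outline_of, place_of gives the robot as it stands.
- The arm moves only by the shell command python3 -m inch 'ROWS' [FORCE]. ROWS is JSON, a list of rows, each a list of 3 entries, a list of its own where there are three numbers: the turn, a rotation vector about the tool's x, y, z in units of 5 degrees (1.0 is 5 degrees), then the shift along the tool's x, y, z in units of 25 mm (1.0 is 25 mm), then the opening in per cent of the stroke, from 0 (shut) to 100 (fully open). A call has 1 to 20 rows; each row is the pose to reach, as a shift and turn from the pose measured when the call began, along the tool's axes at that moment; what a row does not reach only later rows make up. A row lasts 1/8 s, in which the tool goes at most 62.5 mm and 10.7 degrees, less where a joint would pass 70% of its speed; a pose out of reach is approached as far as the arm can. A call with a gripper value outside its range is refused whole. The fingers move at their own pace and stop on an object; FORCE is the grip in N (left out, the last holds). Time passes only in rows, so rows that repeat a pose let the fingers close. It gives the time, the measured TCP pose, the force and the opening at its end, in the units of the state.
- arm.state(): the state, without advancing time (a new reading comes with each control period).
- read_camera(name): name is "scene" or "side" or "wrist"; returns the picture (400x640x3 uint8, red, green, blue); there is no depth.
- camera_info(name): a dict with "camera_matrix" (3x3 intrinsics, pixels), "extrinsics" (4x4, takes a point from camera to world coordinates). Camera axes: x right, y up, looking along -z (the intrinsics and any distortion apply to the point x, -y, -z); pixel columns grow to the right and rows downward; lengths in m; the calibration is good to about 2 mm. The wrist camera is an equidistant fisheye: a pixel r from the principal point sees the ray r / f radians off the axis. A picture is of the moment at which its call begins: read the wrist's pose just before it. camera_info takes no time and is no camera call; for the wrist camera it gives the pose at the moment of the call.
- arm.job_done(): hands the job in, once; it reports no verdict.
Trained networks look in the newest picture that a camera, given by its name, has taken for a name from the list of things; names that differ only in an ending like _2 or _b are one class to them, and where a whole thing is asked for, a point or a joint stands for the part that bears it (a point fixed in the world has none). Each returns a list of dicts, best first, with "confidence" (0 to 1); they miss things now and then, are a little off and sometimes report something else, mostly with a low value. They report only what shows in the picture. A call takes as long as a camera call. They do not tell look-alikes from the thing itself.
- search_frame(camera, label): "xy" ([column, row] in pixels, amid what is visible of it).
- outline_of(camera, label): "mask" (400x640 bool, what is visible of it) and "xy" ([column, row] in pixels, amid what is visible of it).
- place_of(camera, label): "xy" ([column, row] in pixels: a listed point, or the origin of a listed thing).
The state is a dict: "time_s": time; "joints": joint angles; "dq": joint speeds; "tau": joint torques, N m; "position": TCP position; "tool_rot": TCP orientation; "ft_force": force on the tool from outside, world axes, zero at the start; "moment": the same for the moment, N m; "width": finger opening in m.
Only numpy, scipy, OpenCV 4.12 (cv2) and the standard library are available. Lean on these libraries where they do the work, as an engineer would, in place of code of your own. Each camera call takes 0.05 s, during which the arm holds its last target.

## Working session

There is one attempt and no reset: what is moved stays moved. The work goes in short steps, Python scripts to look and compute and a shell command to move; the robot and the scene stay as the last step left them, time stands still between calls to the robot, and variables do not carry over. Pictures are saved under pics/ and viewed, and the job is handed in when it is done.

```bash
ls -la; mkdir -p pics; python3 - <<'E'
from workcell import arm, read_camera, camera_info
import cv2, numpy as np
print(arm.state())
for n in ("scene","side"):
    im=read_camera(n); cv2.imwrite(f"pics/{n}0.png",im[:,:,::-1])
    ci=camera_info(n); print(n,np.round(np.array(ci["camera_matrix"]),1).tolist(),np.round(np.array(ci["extrinsics"]),3).tolist(),[k for k in ci])
im=read_camera("wrist"); cv2.imwrite("pics/wrist0.png",im[:,:,::-1]); print(camera_info("wrist"))
E
```

```text
total 12
drwxr-xr-x  3 agent agent 4096 Dec  7 15:28 .
drwxr-xr-x 23 root  root  4096 Dec  7 15:28 ..
drwxr-xr-x  2 agent agent 4096 Dec  7 15:28 pics
{'time_s': 0.0, 'joints': array([-1.33987104e-01,  1.50932258e-01,  1.43802765e+00,  2.61624429e-05,
        1.55380095e+00, -1.33997077e-01]), 'dq': array([ 0.00065317, -0.00041116, -0.0017582 , -0.00060453,  0.00109278,
        0.00012144]), 'tau': array([ 9.08163997e-05, -7.13061190e+01, -5.70858908e+01, -1.86872212e-04,
        9.14935896e-03,  2.21375326e-04]), 'position': array([5.74750450e-01, 2.97659599e-05, 2.30707755e-01]), 'tool_rot': array([-2.22076266e+00, -2.22078378e+00,  1.07958093e-03]), 'ft_force': array([ 0.33357166, -0.01673194,  0.1100614 ]), 'moment': array([-0.00168199, -0.05296311, -0.01790354]), 'width': 0.08551296356149991}
scene [[497.0, 0.0, 318.8], [0.0, 497.0, 203.1], [0.0, 0.0, 1.0]] [[-0.639, -0.503, 0.582, 1.244], [0.769, -0.403, 0.496, 0.635], [-0.015, 0.765, 0.644, 0.883], [0.0, 0.0, 0.0, 1.0]] ['camera_matrix', 'extrinsics']
side [[502.1, 0.0, 320.0], [0.0, 502.1, 196.2], [0.0, 0.0, 1.0]] [[-0.941, 0.181, -0.286, 0.201], [-0.338, -0.534, 0.775, 0.832], [-0.013, 0.826, 0.563, 0.68], [0.0, 0.0, 0.0, 1.0]] ['camera_matrix', 'extrinsics']
{'camera_matrix': array([[309.70691629,   0.        , 317.96583538],
       [  0.        , 309.70691629, 196.26561553],
       [  0.        ,   0.        ,   1.        ]]), 'extrinsics': array([[ 9.99999421e-01, -1.04427559e-03,  2.58600094e-04,
         5.74950745e-01],
       [ 9.29403641e-04,  9.59640277e-01,  2.81228865e-01,
         6.99208072e-02],
       [-5.41843504e-04, -2.81228462e-01,  9.59640692e-01,
         3.73215827e-01],
       [ 0.00000000e+00,  0.00000000e+00,  0.00000000e+00,
         1.00000000e+00]])}
```

View pics/scene0.png

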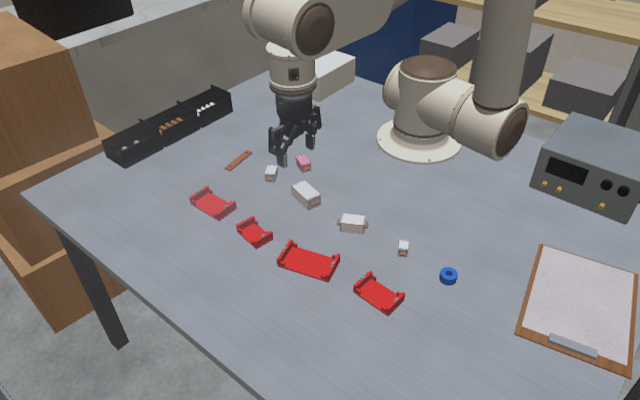

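View pics/side0.png

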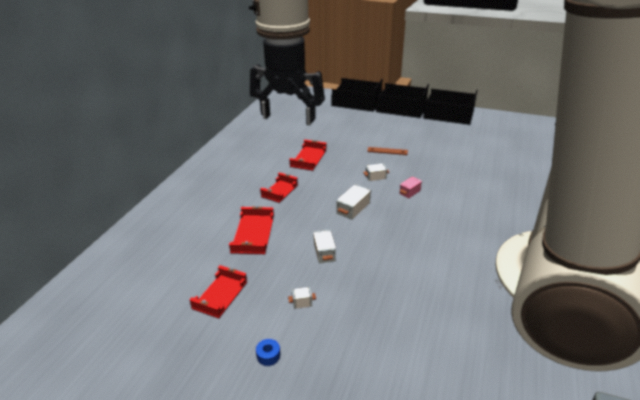

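View pics/wrist0.png

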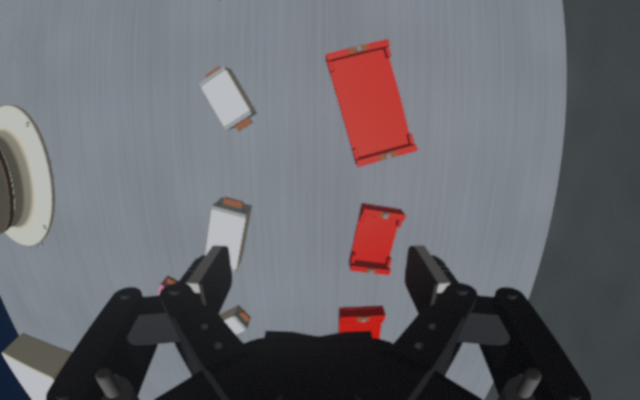

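Scene view: white fuses sit at about (271,172), (306,193), (352,223) and (403,248). The pink look-alike is at (303,162). The red holders are at (213,202), (255,232), (308,260) and (380,292), the busbar at (238,160) and the spacer at (448,275). Next I'll get the network masks and fit box models to them.

```bash
cat > h.py <<'E'
import numpy as np, cv2
from workcell import arm, read_camera, camera_info, search_frame, outline_of, place_of
from scipy.spatial.transform import Rotation as R
from scipy.optimize import minimize
def cam(n):
    c=camera_info(n); return n,np.array(c["camera_matrix"]),np.array(c["extrinsics"])
def proj(c,P):
    n,K,E=c; P=np.atleast_2d(P); q=(P-E[:3,3])@E[:3,:3]; x,y,z=q[:,0],-q[:,1],-q[:,2]
    if n=="wrist":
        r=np.hypot(x,y); th=np.arctan2(r,z); s=th/np.maximum(r,1e-9)
    else: s=1/z
    return np.c_[K[0,0]*x*s+K[0,2],K[1,1]*y*s+K[1,2]]
def ray(c,uv):
    n,K,E=c; a=(uv[0]-K[0,2])/K[0,0]; b=(uv[1]-K[1,2])/K[1,1]
    if n=="wrist":
        r=np.hypot(a,b); s=np.sin(r)/max(r,1e-9); d=np.array([a*s,-b*s,-np.cos(r)])
    else: d=np.array([a,-b,-1.])
    return E[:3,3],E[:3,:3]@d
def onplane(c,uv,z):
    o,d=ray(c,uv); return o+d*(z-o[2])/d[2]
E
python3 - <<'E'
from h import *
import pickle
D={}
for n in("scene","side"):
    im=read_camera(n); c=cam(n); D[n]=(im,c,{})
    for l in ["fuse50_mid","fuse64_mid","fuse80_mid","fuse98_mid","busbar","spacer"]+["holder%d_seat"%k for k in(50,64,80,98)]:
        z=0.006 if "holder" in l else 0 if l in("busbar","spacer") else {50:.014,64:.015,80:.017,98:.019}[int(l[4:6])]
        p=place_of(n,l); o=outline_of(n,l) if not "holder" in l else []
        D[n][2][l]=(p,o)
        print(n,l,[(np.round(q["xy"],1).tolist(),round(q["confidence"],2),np.round(onplane(c,q["xy"],z)[:2],3).tolist()) for q in p[:4]],"|",[(np.round(q["xy"]).tolist(),round(q["confidence"],2),int(q["mask"].sum())) for q in o[:5]])
pickle.dump(D,open("d0.pkl","wb"))
print(arm.state()["time_s"])
E
```

```text
scene fuse50_mid [([404.1, 251.0], 0.49, [0.468, 0.243])] | [([404.0, 250.0], 0.63, 165)]
scene fuse64_mid [([272.0, 176.3], 0.61, [0.452, -0.216]), ([302.7, 163.1], 0.59, [0.347, -0.189])] | [([301.0, 164.0], 0.78, 198), ([272.0, 175.0], 0.71, 227)]
scene fuse80_mid [([347.3, 221.8], 0.67, [0.474, 0.074])] | [([348.0, 222.0], 0.79, 517)]
scene fuse98_mid [([303.1, 194.0], 0.97, [0.461, -0.088])] | [([304.0, 195.0], 0.58, 640)]
scene busbar [([238.1, 160.1], 0.57, [0.444, -0.37])] | [([238.0, 158.0], 0.6, 191)]
scene spacer [([446.9, 281.9], 0.64, [0.479, 0.367])] | [([450.0, 277.0], 0.51, 227)]
scene holder50_seat [([256.1, 234.4], 0.64, [0.648, -0.085]), ([305.8, 191.6], 0.58, [0.436, -0.1]), ([375.8, 291.4], 0.27, [0.609, 0.258])] | []
scene holder64_seat [([374.7, 291.9], 0.79, [0.612, 0.257])] | []
scene holder80_seat [([212.8, 204.1], 0.78, [0.637, -0.264]), ([349.7, 221.8], 0.37, [0.46, 0.072])] | []
scene holder98_seat [([308.9, 264.1], 0.6, [0.641, 0.087])] | []
side fuse50_mid [([303.7, 297.1], 0.73, [0.458, 0.232])] | []
side fuse64_mid [([376.7, 172.6], 0.59, [0.44, -0.228]), ([409.7, 192.2], 0.54, [0.344, -0.167])] | [([379.0, 173.0], 0.87, 358), ([411.0, 191.0], 0.73, 337)]
side fuse80_mid [([328.3, 246.2], 0.86, [0.461, 0.085])] | [([327.0, 243.0], 0.78, 607)]
side fuse98_mid [([353.0, 201.8], 0.96, [0.458, -0.08])] | [([350.0, 201.0], 0.71, 800)]
side busbar [([387.1, 152.8], 0.48, [0.444, -0.362])] | [([389.0, 151.0], 0.79, 297)]
side spacer [([266.5, 358.9], 0.86, [0.47, 0.368])] | [([270.0, 354.0], 0.65, 560)]
side holder50_seat [([276.7, 192.3], 0.87, [0.649, -0.077]), ([351.7, 198.4], 0.21, [0.47, -0.111])] | []
side holder64_seat [([217.0, 291.7], 0.72, [0.619, 0.265])] | []
side holder80_seat [([310.6, 159.1], 0.64, [0.627, -0.253]), ([376.6, 172.9], 0.19, [0.443, -0.241])] | []
side holder98_seat [([252.8, 235.7], 0.88, [0.629, 0.092])] | []
1.85
```

```bash
python3 -m inch '[[[0,0,-18],[0,-1,-4.8],100],[[0,0,-18],[0,-1,-4.8],100],[[0,0,-18],[0,-1,-4.8],100],[[0,0,-18],[0,-1,-4.8],100],[[0,0,-18],[0,-1,-4.8],100],[[0,0,-18],[0,-1,-4.8],100],[[0,0,-18],[0,-1,-4.8],100],[[0,0,-18],[0,-1,-4.8],100],[[0,0,-18],[0,-1,-4.8],100],[[0,0,-18],[0,-1,-4.8],100],[[0,0,-18],[0,-1,-4.8],100]]'
python3 - <<'E'
from h import *
s=arm.state(); print(s["joints"].round(3),s["position"],s["tool_rot"])
im=read_camera("wrist"); cv2.imwrite("pics/wrist1.png",im[:,:,::-1])
E
```

```text
time_s: 3.22
position: [0.55, -0.0, 0.3513]
tool_rot: [-0.003, -3.142, -0.0]
ft_force: [0.4, -0.4, 0.6]
width: 0.0853
[-0.14   0.087  1.27  -0.     1.785 -1.709] [ 5.49967460e-01 -1.82905487e-05  3.51290704e-01] [-2.95201037e-03 -3.14151814e+00 -2.98702996e-06]
```

View pics/wrist1.png

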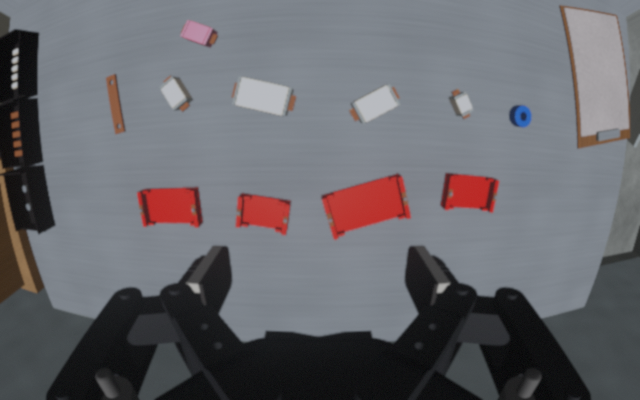

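The wrist overview shows everything: holders at (170,205), (263,213), (366,205) and (470,192), fuses at (174,93), (264,96), (375,104) and (461,103), and pink at (198,33). Next I'll fit models to this view together with the scene and side views.

```bash
cat >> h.py <<'E'
S={50:(.050,.024,.028),64:(.064,.030,.030),80:(.080,.036,.034),98:(.098,.044,.038)}
B={50:(.086,.054,.070),64:(.100,.060,.084),80:(.116,.066,.100),98:(.134,.074,.118)}
def box(x0,x1,y0,y1,z0,z1): return np.array([[x,y,z] for x in(x0,x1) for y in(y0,y1) for z in(z0,z1)])
def holder(k):
    L,W,C=B[k]; return [box(-L/2,L/2,-W/2,W/2,0,.006),box(-L/2,-C/2,-W/2,W/2,.006,.026),box(C/2,L/2,-W/2,W/2,.006,.026)]
def fuse(k):
    L,W,H=S[k]; b=L/2-.008; return [box(-b,b,-W/2,W/2,0,H),box(-L/2,L/2,-W/4,W/4,H/2-.002,H/2+.002)]
def render(c,boxes,p,z0=0):
    m=np.zeros((1600,2560),np.uint8); ca,sa=np.cos(p[2]),np.sin(p[2])
    Rm=np.array([[ca,-sa,0],[sa,ca,0],[0,0,1]])
    for b in boxes:
        uv=proj(c,b@Rm.T+[p[0],p[1],z0]); h=cv2.convexHull(((uv+.5)*4*16).astype(np.int32)) # 4 frac bits
        cv2.fillConvexPoly(m,h,1,shift=4)
    return m
def up(mask): return (cv2.resize(mask.astype(np.float32),(2560,1600),interpolation=cv2.INTER_LINEAR)>.5).astype(np.uint8)
def fit(views,boxes,p0,yaws=np.arange(0,180,20),z0=0):
    """views: list of (cam, mask); mean IoU"""
    V=[(c,up(m)) for c,m in views]
    def cost(p):
        t=0
        for c,m in V:
            r=render(c,boxes,p,z0); t+=1-(r&m).sum()/max((r|m).sum(),1)
        return t/len(V)
    a=min(yaws,key=lambda a:cost([*p0,np.radians(a)])); 
    r=minimize(cost,[*p0,np.radians(a)],method="Nelder-Mead",options=dict(initial_simplex=[[p0[0],p0[1],np.radians(a)],[p0[0]+.006,p0[1],np.radians(a)],[p0[0],p0[1]+.006,np.radians(a)],[p0[0],p0[1],np.radians(a+10)]],xatol=1e-4,fatol=1e-4,maxiter=120))
    return r.x,r.fun
def red(im):
    h=cv2.cvtColor(im,cv2.COLOR_RGB2HSV); return (((h[...,0]<8)|(h[...,0]>172))&(h[...,1]>170)&(h[...,2]>60)).astype(np.uint8)
def comp(m,uv):
    m=cv2.morphologyEx(m,cv2.MORPH_CLOSE,np.ones((5,5),np.uint8)); n,l,st,cen=cv2.connectedComponentsWithStats(m)
    i=min((i for i in range(1,n) if st[i,4]>60),key=lambda i:np.hypot(*(cen[i]-uv))); return l==i
E
cat > fitall.py <<'E'
from h import *
import pickle
D=pickle.load(open("d0.pkl","rb"))
n="wrist"; im=read_camera(n); c=cam(n); W={}
for k in S:
    l="fuse%d_mid"%k; W[l]=outline_of(n,l); print(l,[(np.round(q["xy"]).tolist(),round(q["confidence"],2),int(q["mask"].sum())) for q in W[l][:5]])
pickle.dump((im,c,W),open("d1.pkl","wb"))
H0={50:(.649,-.08),64:(.617,.262),80:(.63,-.258),98:(.633,.09)}
F0={50:(.46,.235),64:(.443,-.225),80:(.464,.082),98:(.458,-.083)}
for k in S:
    for vs in ((("wrist",im,c),),tuple((q,D[q][0],D[q][1]) for q in("scene","side"))):
        x,f=fit([(cc,comp(red(i),proj(cc,[*H0[k],.01])[0])) for q,i,cc in vs],holder(k),H0[k])
        print("holder",k,[v[0] for v in vs],np.round(x[:2],4),np.degrees(x[2]).round(1)%180,round(f,3))
    for q,cc,oo in (("wrist",c,W["fuse%d_mid"%k]),)+tuple((q,D[q][1],D[q][2]["fuse%d_mid"%k][1]) for q in("scene","side")):
        uv=proj(cc,[*F0[k],.015])[0]; oo=[o for o in oo if np.hypot(*(np.array(o["xy"])-uv))<15]
        if not oo: print("no",k,q); continue
        x,f=fit([(cc,oo[0]["mask"])],fuse(k),F0[k]); print("fuse",k,q,np.round(x[:2],4),np.degrees(x[2]).round(1)%180,round(f,3))
E
python3 fitall.py
```

```text
fuse50_mid [([459.0, 105.0], 0.67, 453)]
fuse64_mid [([202.0, 38.0], 0.98, 645), ([177.0, 90.0], 0.57, 709), ([262.0, 213.0], 0.46, 1654)]
fuse80_mid [([179.0, 93.0], 0.63, 730), ([372.0, 100.0], 0.6, 1094)]
fuse98_mid [([117.0, 104.0], 0.7, 672), ([264.0, 98.0], 0.59, 1697)]
holder 50 ['wrist'] [ 0.6521 -0.0932] 78.1 0.244
holder 50 ['scene', 'side'] [ 0.6499 -0.0966] 85.2 0.424
fuse 50 wrist [0.4612 0.2318] 29.1 0.095
fuse 50 scene [0.4608 0.2341] 27.2 0.132
no 50 side
holder 64 ['wrist'] [0.615  0.2725] 84.2 0.251
holder 64 ['scene', 'side'] [0.6122 0.2642] 87.2 0.186
fuse 64 wrist [ 0.4437 -0.2328] 33.3 0.091
fuse 64 scene [ 0.4444 -0.2277] 29.0 0.072
fuse 64 side [ 0.4425 -0.23  ] 36.4 0.078
holder 80 ['wrist'] [ 0.6415 -0.2738] 92.1 0.235
holder 80 ['scene', 'side'] [ 0.6404 -0.2709] 95.4 0.601
fuse 80 wrist [0.4688 0.0846] 119.7 0.089
fuse 80 scene [0.4719 0.088 ] 117.7 0.062
fuse 80 side [0.4692 0.0868] 117.6 0.062
holder 98 ['wrist'] [0.6391 0.0781] 106.5 0.152
holder 98 ['scene', 'side'] [0.6351 0.078 ] 107.3 0.17
fuse 98 wrist [ 0.4581 -0.0849] 75.1 0.054
fuse 98 scene [ 0.4607 -0.0793] 76.2 0.049
fuse 98 side [ 0.4572 -0.0832] 78.5 0.066
```

```bash
python3 - <<'E'
from h import *
import pickle
im,c,W=pickle.load(open("d1.pkl","rb"))
m=red(im)
def crop(x,y,w=100,h=75): return cv2.resize(im[y-h//2:y+h//2,x-w//2:x+w//2,::-1],(400,300),interpolation=cv2.INTER_CUBIC)
cv2.imwrite("pics/c1.png",np.vstack([np.hstack([crop(461,103),crop(470,192)]),np.hstack([crop(174,93),crop(263,213)])]))
cv2.imwrite("pics/red1.png",m[130:260]*255)
E
```

```text
(no output)
```

View pics/c1.png

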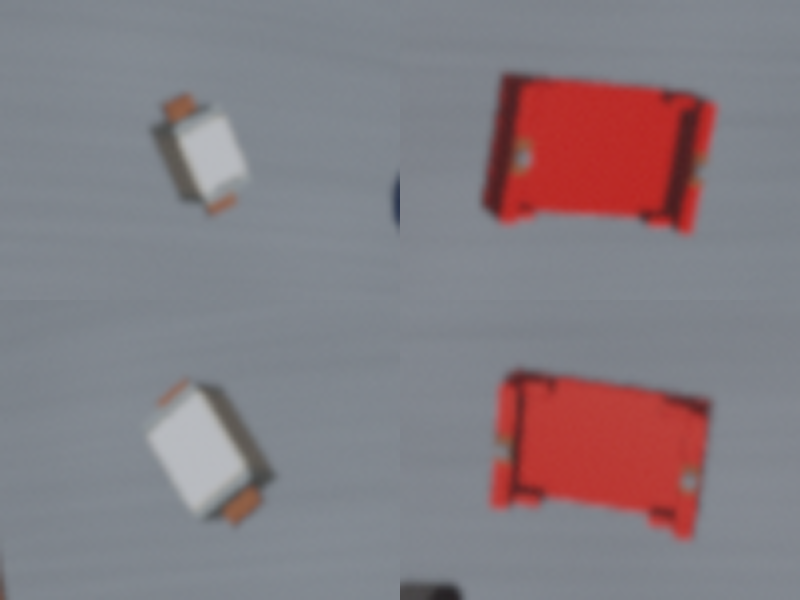

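View pics/red1.png

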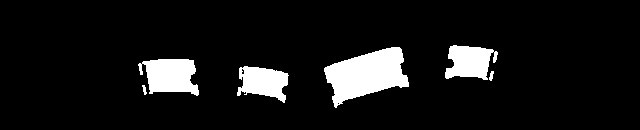

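```bash
sed -i 's/(h\[...,1\]>170)&(h\[...,2\]>60)/(h[...,1]>110)\&(h[...,2]>25)/' h.py
python3 - <<'E'
from h import *
import pickle
im,c,W=pickle.load(open("d1.pkl","rb")); D=pickle.load(open("d0.pkl","rb"))
H0={50:(.649,-.08),64:(.617,.262),80:(.63,-.258),98:(.633,.09)}
ov=im[:,:,::-1].copy()
for k in S:
    for vs in ((("wrist",im,c),),tuple((q,D[q][0],D[q][1]) for q in("scene","side"))):
        x,f=fit([(cc,comp(red(i),proj(cc,[*H0[k],.01])[0])) for q,i,cc in vs],holder(k),H0[k])
        print("holder",k,[v[0] for v in vs],np.round(x[:2],4),np.degrees(x[2]).round(1)%180,round(f,3))
        if vs[0][0]=="wrist": 
            e=cv2.resize(render(c,holder(k),x),(640,400),interpolation=cv2.INTER_AREA)
            cs,_=cv2.findContours(e,0,1); cv2.drawContours(ov,cs,-1,(0,255,0),1)
            # size alternatives
            print({kk:round(fit([(c,comp(red(im),proj(c,[*H0[k],.01])[0]))],holder(kk),x[:2],[np.degrees(x[2])])[1],3) for kk in S})
cv2.imwrite("pics/ov1.png",cv2.resize(ov[140:250,110:530],(800,210)))
E
```

```text
holder 50 ['wrist'] [ 0.6506 -0.0937] 79.8 0.097
{50: np.float64(0.097), 64: np.float64(0.269), 80: np.float64(0.415), 98: np.float64(0.537)}
holder 50 ['scene', 'side'] [ 0.6481 -0.0914] 82.6 0.126
holder 64 ['wrist'] [0.6136 0.2664] 85.6 0.083
{50: np.float64(0.127), 64: np.float64(0.083), 80: np.float64(0.244), 98: np.float64(0.391)}
holder 64 ['scene', 'side'] [0.6131 0.2661] 86.7 0.097
holder 80 ['wrist'] [ 0.6399 -0.2685] 91.0 0.078
{50: np.float64(0.288), 64: np.float64(0.123), 80: np.float64(0.078), 98: np.float64(0.249)}
holder 80 ['scene', 'side'] [ 0.6387 -0.2667] 92.0 0.168
holder 98 ['wrist'] [0.6372 0.0782] 105.9 0.07
{50: np.float64(0.48), 64: np.float64(0.337), 80: np.float64(0.167), 98: np.float64(0.069)}
holder 98 ['scene', 'side'] [0.6362 0.0798] 106.9 0.079
```

View pics/ov1.png

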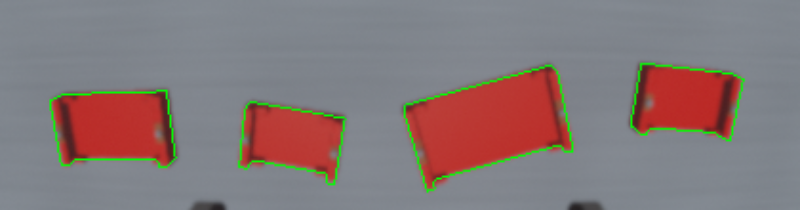

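Fits are tight: all three cameras agree within about 3 mm, and the holder sizes are unambiguous. I'll write a move calculator next and hover over the 50 mm fuse.

```bash
cat >> h.py <<'E'
HP={50:(.650,-.0935,80),64:(.6135,.2665,86),80:(.6395,-.268,91.3),98:(.637,.0785,106)}
FP={50:(.461,.232,28.5),64:(.4437,-.2325,33),80:(.469,.085,118.5),98:(.4585,-.084,76)}
def go(x,y,z,psi,s=None):
    s=s or arm.state(); R0=R.from_rotvec(s["tool_rot"]); a=np.radians(psi)
    R1=R.from_matrix(np.array([[np.cos(a),np.sin(a),0],[np.sin(a),-np.cos(a),0],[0,0,-1]]))
    d=R0.inv().apply(np.array([x,y,z])-s["position"]); t=np.degrees((R0.inv()*R1).as_rotvec())
    n=max(np.linalg.norm(d)/.0625,np.linalg.norm(t)/10.7)
    print("turn",np.round(t/5,2).tolist(),"shift",np.round(d/.025,3).tolist(),"rows>=%.1f"%n,"z shift per 10mm:",(R0.inv().apply([0,0,.01])/.025).round(3).tolist())
E
cat > close.py <<'E'
import sys; from h import *
k=int(sys.argv[1]); kind=sys.argv[2]; n="wrist"
s=arm.state(); im=read_camera(n); c=cam(n)
print("t",s["time_s"],"pos",s["position"].round(4),"w",round(s["width"],4))
p0=(FP if kind=="f" else HP)[k]
ov=im[:,:,::-1].copy()
if kind=="f":
    o=[q for q in outline_of(n,"fuse%d_mid"%k)]; uv=proj(c,[*p0[:2],.015])[0]
    print("expect",uv.round(),[(np.round(q["xy"]).tolist(),round(q["confidence"],2)) for q in o])
    o=[q for q in o if np.hypot(*(np.array(q["xy"])-uv))<45]
    if o:
        x,f=fit([(c,o[0]["mask"])],fuse(k),p0[:2],np.arange(p0[2]-30,p0[2]+31,15)); print("fit",x[:2].round(4),np.degrees(x[2]).round(1),round(f,3))
        cs,_=cv2.findContours(cv2.resize(render(c,fuse(k),x),(640,400),interpolation=cv2.INTER_AREA),0,1); cv2.drawContours(ov,cs,-1,(0,255,0),1)
cv2.imwrite("pics/%s.png"%sys.argv[3],ov)
E
python3 -c "
from h import *
go(.461,.232,.14,28.5)"
```

```text
turn [-0.0, -0.0, 30.3] shift [3.562, 9.28, 8.452] rows>=14.2 z shift per 10mm: [0.0, -0.0, -0.4]
```

```bash
python3 -m inch '[[[0,0,30.3],[3.56,9.28,8.4],100],[[0,0,30.3],[3.56,9.28,8.4],100],[[0,0,30.3],[3.56,9.28,8.4],100],[[0,0,30.3],[3.56,9.28,8.4],100],[[0,0,30.3],[3.56,9.28,8.4],100],[[0,0,30.3],[3.56,9.28,8.4],100],[[0,0,30.3],[3.56,9.28,8.4],100],[[0,0,30.3],[3.56,9.28,8.4],100],[[0,0,30.3],[3.56,9.28,8.4],100],[[0,0,30.3],[3.56,9.28,8.4],100],[[0,0,30.3],[3.56,9.28,8.4],100],[[0,0,30.3],[3.56,9.28,8.4],100],[[0,0,30.3],[3.56,9.28,8.4],100],[[0,0,30.3],[3.56,9.28,8.4],100],[[0,0,30.3],[3.56,9.28,8.4],100],[[0,0,30.3],[3.56,9.28,8.4],100]]' && python3 close.py 50 f f50a
```

```text
time_s: 5.52
position: [0.4611, 0.232, 0.1413]
tool_rot: [-3.045, -0.773, 0.0]
ft_force: [0.7, 0.2, 0.5]
width: 0.0856
t 5.525 pos [0.4611 0.232  0.1413] w 0.0856
expect [316. 188.] [([316.0, 188.0], 0.56)]
fit [0.4614 0.2319] 28.3 0.085
```

View pics/f50a.png

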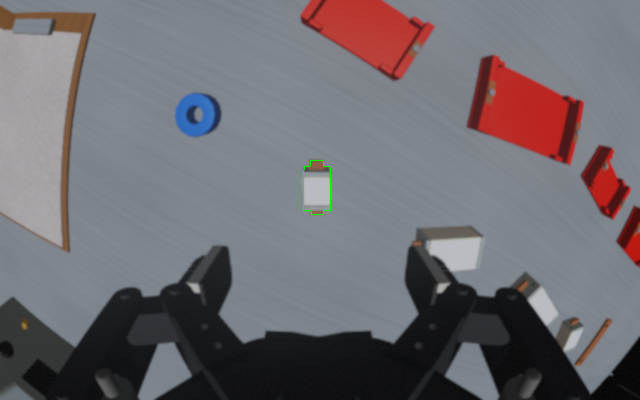

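The fit matches the fuse: it lies centred between the jaws at (317,190), and yaw agrees. Descending to grip.

```bash
python3 -m inch '[[[0,0,0],[0,0,2.4],100],[[0,0,0],[0,0,4.4],100],[[0,0,0],[0,0,5.2],100],[[0,0,0],[0,0,5.48],100],[[0,0,0],[0,0,5.48],100],[[0,0,0],[0,0,5.48],0],[[0,0,0],[0,0,5.48],0],[[0,0,0],[0,0,5.48],0],[[0,0,0],[0,0,5.48],0],[[0,0,0],[0,0,5.48],0],[[0,0,0],[0,0,5.48],0],[[0,0,0],[0,0,5.48],0]]' 50
```

```text
time_s: 7.12
position: [0.4613, 0.2321, 0.0048]
tool_rot: [-3.044, -0.775, -0.001]
ft_force: [-1.7, 0.9, 6.4]
width: 0.0234
```

```bash
python3 -m inch '[[[0,0,0],[0,0,-1],0],[[0,0,0],[0,0,-3],0],[[0,0,0],[0,0,-4],0]]' && python3 -c "
from h import *
go(.650,-.0935,.08,80)"
```

```text
time_s: 7.5
position: [0.4618, 0.2323, 0.1073]
tool_rot: [-3.044, -0.775, -0.005]
ft_force: [-0.2, -0.5, -1.7]
width: 0.023
turn [0.02, -0.03, -10.28] shift [0.374, 15.045, 1.101] rows>=6.0 z shift per 10mm: [0.001, 0.0, -0.4]
```

```bash
python3 -m inch '[[[0,0,-10.3],[0.37,15.05,1.1],0],[[0,0,-10.3],[0.37,15.05,1.1],0],[[0,0,-10.3],[0.37,15.05,1.1],0],[[0,0,-10.3],[0.37,15.05,1.1],0],[[0,0,-10.3],[0.37,15.05,1.1],0],[[0,0,-10.3],[0.37,15.05,1.1],0],[[0,0,-10.3],[0.37,15.05,1.1],0],[[0,0,-10.3],[0.37,15.05,1.1],0],[[0,0,-10.3],[0.37,15.05,1.1],0]]' && python3 close.py 50 h h50a; python3 -c "
from h import *
go(.650,-.0935,.011,80)"
```

```text
time_s: 8.62
position: [0.6496, -0.0933, 0.0798]
tool_rot: [2.405, 2.021, 0.004]
ft_force: [0.8, -0.5, -1.2]
width: 0.0231
t 8.625 pos [ 0.6496 -0.0933  0.0798] w 0.0231
turn [0.03, -0.02, 0.02] shift [-0.024, 0.011, 2.762] rows>=1.1 z shift per 10mm: [0.001, 0.001, -0.4]
```

View pics/h50a.png

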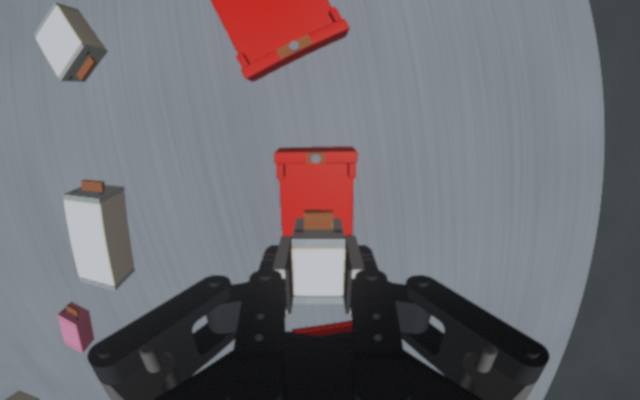

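The fuse is in the jaws over the holder. The holder's end block is centred at about column 316 and parallel to the fuse. Lowering.

```bash
python3 -m inch '[[[0,0,0],[0,0,1.4],0],[[0,0,0],[0,0,2.3],0],[[0,0,0],[0,0,2.6],0],[[0,0,0],[0,0,2.7],0],[[0,0,0],[0,0,2.73],0],[[0,0,0],[0,0,2.75],0],[[0,0,0],[0,0,2.76],0]]'
```

```text
time_s: 9.55
position: [0.65, -0.0929, 0.0115]
tool_rot: [2.404, 2.021, 0.005]
ft_force: [0.5, 0.0, -1.2]
width: 0.0228
```

```bash
python3 -m inch '[[[0,0,0],[0,0,0.02],0],[[0,0,0],[0,0,0.04],0],[[0,0,0],[0,0,0.04],0]]'
```

```text
time_s: 9.93
position: [0.6501, -0.093, 0.0109]
tool_rot: [2.404, 2.02, 0.005]
ft_force: [-1.0, 0.5, 4.0]
width: 0.0233
```

Contact felt (+5 N). Releasing and rising.

```bash
python3 -m inch '[[[0,0,0],[0,0,0],60],[[0,0,0],[0,0,0],60],[[0,0,0],[0,0,0],80],[[0,0,0],[0,0,0],80],[[0,0,0],[0,0,-1],80],[[0,0,0],[0,0,-3],80],[[0,0,0],[0,0,-4.5],100],[[0,0,0],[0,0,-4.5],100]]' && python3 close.py 50 h h50b; python3 -c "
from h import *
go(*FP[64][:2],.14,FP[64][2])"
```

```text
time_s: 10.92
position: [0.651, -0.0934, 0.1269]
tool_rot: [2.4, 2.018, 0.01]
ft_force: [-0.4, 0.1, -0.4]
width: 0.085
t 10.925 pos [ 0.651  -0.0934  0.1269] w 0.085
turn [0.06, -0.04, 9.42] shift [-6.909, -7.176, -0.665] rows>=4.4 z shift per 10mm: [0.001, 0.002, -0.4]
```

View pics/h50b.png

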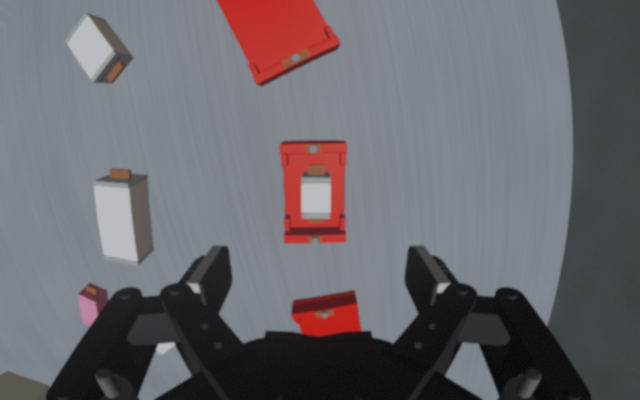

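Fuse 50 is seated and centred in its holder at (315,195). Next, fuse 64.

```bash
python3 -m inch '[[[0,0,9.4],[-6.9,-7.18,-0.67],100],[[0,0,9.4],[-6.9,-7.18,-0.67],100],[[0,0,9.4],[-6.9,-7.18,-0.67],100],[[0,0,9.4],[-6.9,-7.18,-0.67],100],[[0,0,9.4],[-6.9,-7.18,-0.67],100],[[0,0,9.4],[-6.9,-7.18,-0.67],100],[[0,0,9.4],[-6.9,-7.18,-0.67],100],[[0,0,9.4],[-6.9,-7.18,-0.67],100]]' && python3 close.py 64 f f64a
```

```text
time_s: 11.98
position: [0.4439, -0.2317, 0.1397]
tool_rot: [3.01, 0.898, 0.008]
ft_force: [0.4, -0.1, 0.2]
width: 0.0851
t 11.975 pos [ 0.4439 -0.2317  0.1397] w 0.0851
expect [317. 189.] [([230.0, 245.0], 0.91), ([318.0, 192.0], 0.62)]
fit [ 0.4429 -0.2327] 32.1 0.042
```

View pics/f64a.png

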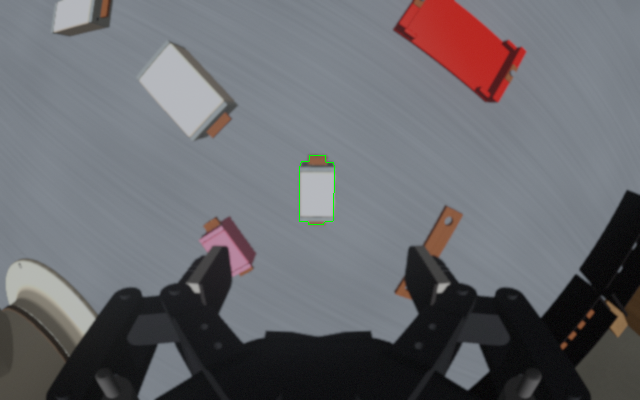

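Fuse 64 is at (317,190) with the model aligned. The pink look-alike and the busbar are clear of the fingers, and I'll narrow the opening to 65% to keep it that way.

```bash
python3 -m inch '[[[0,0,0.2],[-0.05,0,2.4],65],[[0,0,0.2],[-0.05,0,4.4],65],[[0,0,0.2],[-0.05,0,5.1],65],[[0,0,0.2],[-0.05,0,5.42],65],[[0,0,0.2],[-0.05,0,5.42],65],[[0,0,0.2],[-0.05,0,5.42],0],[[0,0,0.2],[-0.05,0,5.42],0],[[0,0,0.2],[-0.05,0,5.42],0],[[0,0,0.2],[-0.05,0,5.42],0],[[0,0,0.2],[-0.05,0,5.42],0],[[0,0,0.2],[-0.05,0,5.42],0]]' 50
```

```text
time_s: 13.45
position: [0.4441, -0.2328, 0.0054]
tool_rot: [3.016, 0.87, 0.01]
ft_force: [-0.3, 0.9, 6.4]
width: 0.0288
```

```bash
python3 -m inch '[[[0,0,0],[0,0,-1],0],[[0,0,0],[0,0,-3],0],[[0,0,0],[0,0,-4],0]]' && python3 -c "
from h import *
go(*HP[64][:2],.08,HP[64][2])"
```

```text
time_s: 13.82
position: [0.4441, -0.2332, 0.1085]
tool_rot: [3.013, 0.87, 0.014]
ft_force: [0.5, -0.3, -2.0]
width: 0.029
turn [0.12, -0.03, -10.76] shift [16.377, -13.314, 1.158] rows>=8.5 z shift per 10mm: [0.003, 0.003, -0.4]
```

```bash
python3 -m inch '[[[0.12,-0.03,-10.76],[16.38,-13.31,1.1],0],[[0.12,-0.03,-10.76],[16.38,-13.31,1.1],0],[[0.12,-0.03,-10.76],[16.38,-13.31,1.1],0],[[0.12,-0.03,-10.76],[16.38,-13.31,1.1],0],[[0.12,-0.03,-10.76],[16.38,-13.31,1.1],0],[[0.12,-0.03,-10.76],[16.38,-13.31,1.1],0],[[0.12,-0.03,-10.76],[16.38,-13.31,1.1],0],[[0.12,-0.03,-10.76],[16.38,-13.31,1.1],0],[[0.12,-0.03,-10.76],[16.38,-13.31,1.1],0],[[0.12,-0.03,-10.76],[16.38,-13.31,1.1],0],[[0.12,-0.03,-10.76],[16.38,-13.31,1.1],0],[[0.12,-0.03,-10.76],[16.38,-13.31,1.1],0]]' && python3 close.py 64 h h64a; python3 -c "
from h import *
go(*HP[64][:2],.012,HP[64][2])"
```

```text
time_s: 15.32
position: [0.6136, 0.2655, 0.0819]
tool_rot: [-2.299, -2.141, -0.001]
ft_force: [0.1, 0.3, -1.2]
width: 0.029
t 15.325 pos [0.6136 0.2655 0.0819] w 0.029
turn [0.0, -0.01, -0.01] shift [0.035, -0.008, 2.796] rows>=1.1 z shift per 10mm: [0.0, 0.0, -0.4]
```

View pics/h64a.png

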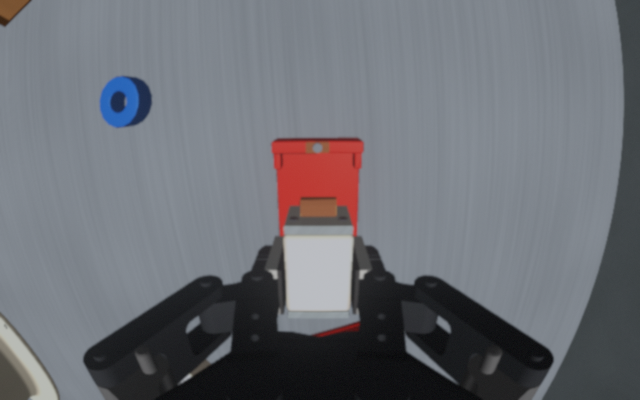

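Holder 64's end block is centred at column 318 and parallel to the fuse. Lowering.

```bash
python3 -m inch '[[[0,0,0],[0.05,0,1.4],0],[[0,0,0],[0.05,0,2.3],0],[[0,0,0],[0.05,0,2.65],0],[[0,0,0],[0.05,0,2.75],0],[[0,0,0],[0.05,0,2.79],0],[[0,0,0],[0.05,0,2.81],0],[[0,0,0],[0.05,0,2.83],0],[[0,0,0],[0.05,0,2.83],0]]'
```

```text
time_s: 16.38
position: [0.6139, 0.2669, 0.0115]
tool_rot: [2.299, 2.141, 0.002]
ft_force: [-0.2, -0.8, 1.1]
width: 0.0294
```

```bash
python3 -m inch '[[[0,0,0],[0,0,0.02],0],[[0,0,0],[0,0,0.04],0],[[0,0,0],[0,0,0.04],0]]'
```

```text
time_s: 16.75
position: [0.614, 0.2669, 0.0115]
tool_rot: [2.298, 2.141, 0.002]
ft_force: [-6.4, -2.8, 11.4]
width: 0.0291
```

Firm contact (11 N). Releasing.

```bash
python3 -m inch '[[[0,0,0],[0,0,0],60],[[0,0,0],[0,0,0],60],[[0,0,0],[0,0,0],80],[[0,0,0],[0,0,0],80],[[0,0,0],[0,0,-1],80],[[0,0,0],[0,0,-3],80],[[0,0,0],[0,0,-4.5],100],[[0,0,0],[0,0,-4.5],100]]' && python3 close.py 64 h h64b; python3 -c "
from h import *
go(*FP[80][:2],.14,FP[80][2])"
```

```text
time_s: 17.75
position: [0.6151, 0.2673, 0.1275]
tool_rot: [2.297, 2.14, 0.01]
ft_force: [0.4, -0.8, -0.5]
width: 0.0854
t 17.75 pos [0.6151 0.2673 0.1275] w 0.0854
turn [0.04, -0.01, -6.51] shift [-7.671, -5.281, -0.621] rows>=3.7 z shift per 10mm: [0.001, 0.001, -0.4]
```

View pics/h64b.png

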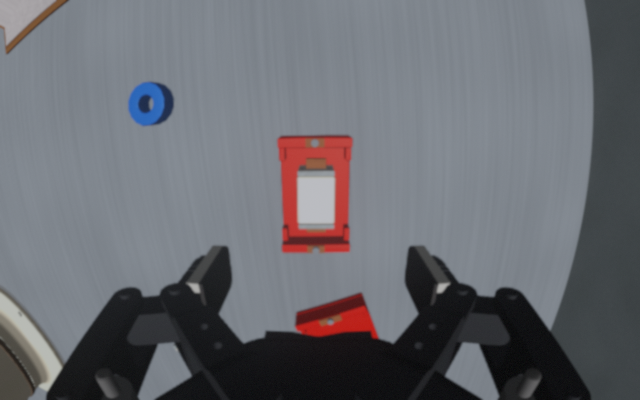

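Fuse 64 is seated and centred in its holder at (316,195). Next, fuse 80.

```bash
python3 -m inch '[[[0,0,-6.5],[-7.67,-5.28,-0.62],100],[[0,0,-6.5],[-7.67,-5.28,-0.62],100],[[0,0,-6.5],[-7.67,-5.28,-0.62],100],[[0,0,-6.5],[-7.67,-5.28,-0.62],100],[[0,0,-6.5],[-7.67,-5.28,-0.62],100],[[0,0,-6.5],[-7.67,-5.28,-0.62],100],[[0,0,-6.5],[-7.67,-5.28,-0.62],100]]' && python3 close.py 80 f f80a
```

```text
time_s: 18.68
position: [0.4693, 0.0856, 0.1394]
tool_rot: [1.606, 2.699, 0.004]
ft_force: [0.1, -0.1, 0.2]
width: 0.0855
t 18.675 pos [0.4693 0.0856 0.1394] w 0.0855
expect [318. 188.] [([316.0, 186.0], 0.92)]
fit [0.4697 0.0845] 119.7 0.051
```

View pics/f80a.png

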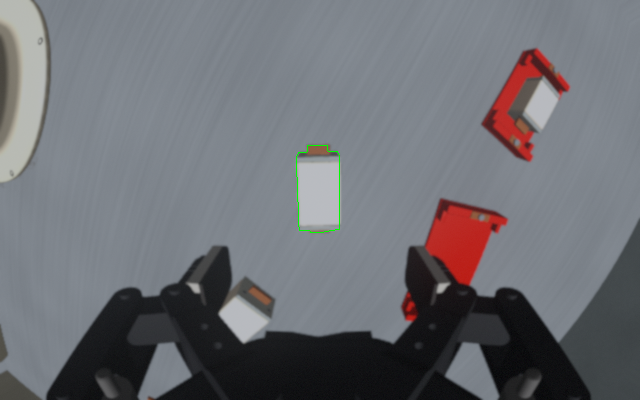

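```bash
python3 -m inch '[[[0,0,-0.15],[-0.04,0,2.4],75],[[0,0,-0.15],[-0.04,0,4.4],75],[[0,0,-0.15],[-0.04,0,5.1],75],[[0,0,-0.15],[-0.04,0,5.42],75],[[0,0,-0.15],[-0.04,0,5.42],75],[[0,0,-0.15],[-0.04,0,5.42],0],[[0,0,-0.15],[-0.04,0,5.42],0],[[0,0,-0.15],[-0.04,0,5.42],0],[[0,0,-0.15],[-0.04,0,5.42],0],[[0,0,-0.15],[-0.04,0,5.42],0],[[0,0,-0.15],[-0.04,0,5.42],0]]' 60
```

```text
time_s: 20.15
position: [0.4707, 0.085, 0.0051]
tool_rot: [1.587, 2.708, 0.006]
ft_force: [-0.8, 1.1, 5.9]
width: 0.035
```

```bash
python3 -m inch '[[[0,0,0],[0,0,-1],0],[[0,0,0],[0,0,-3],0],[[0,0,0],[0,0,-4],0]]' && python3 -c "
from h import *
go(*HP[80][:2],.08,HP[80][2])"
```

```text
time_s: 20.52
position: [0.471, 0.0849, 0.108]
tool_rot: [1.586, 2.705, 0.008]
ft_force: [-0.1, -0.1, -3.3]
width: 0.0351
turn [0.09, 0.01, 5.59] shift [-15.606, -1.023, 1.148] rows>=6.3 z shift per 10mm: [-0.001, 0.003, -0.4]
```

```bash
python3 -m inch '[[[0.09,0,5.6],[-15.6,-1.02,1.1],0],[[0.09,0,5.6],[-15.6,-1.02,1.1],0],[[0.09,0,5.6],[-15.6,-1.02,1.1],0],[[0.09,0,5.6],[-15.6,-1.02,1.1],0],[[0.09,0,5.6],[-15.6,-1.02,1.1],0],[[0.09,0,5.6],[-15.6,-1.02,1.1],0],[[0.09,0,5.6],[-15.6,-1.02,1.1],0],[[0.09,0,5.6],[-15.6,-1.02,1.1],0],[[0.09,0,5.6],[-15.6,-1.02,1.1],0],[[0.09,0,5.6],[-15.6,-1.02,1.1],0]]' && python3 close.py 80 h h80a; python3 -c "
from h import *
go(*HP[80][:2],.0111,HP[80][2])"
```

```text
time_s: 21.78
position: [0.6394, -0.2666, 0.0818]
tool_rot: [2.195, 2.246, -0.0]
ft_force: [-0.0, -0.6, -2.4]
width: 0.0348
t 21.775 pos [ 0.6394 -0.2666  0.0818] w 0.0348
turn [0.01, 0.01, 0.0] shift [-0.048, -0.002, 2.829] rows>=1.1 z shift per 10mm: [-0.0, 0.0, -0.4]
```

View pics/h80a.png

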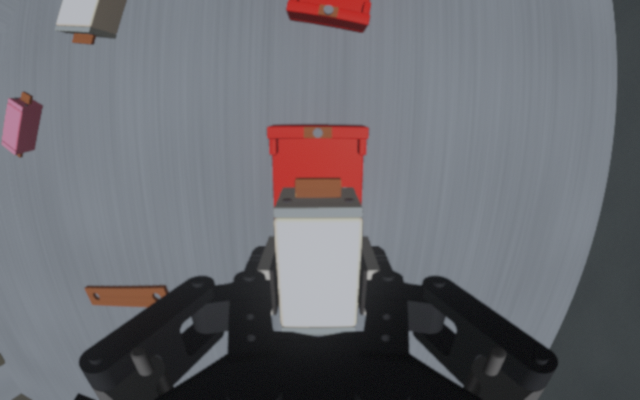

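Holder 80's end block is centred at column 318 and aligned with the fuse. Lowering.

```bash
python3 -m inch '[[[0,0,0],[-0.05,0,1.4],0],[[0,0,0],[-0.05,0,2.3],0],[[0,0,0],[-0.05,0,2.65],0],[[0,0,0],[-0.05,0,2.75],0],[[0,0,0],[-0.05,0,2.79],0],[[0,0,0],[-0.05,0,2.82],0],[[0,0,0],[-0.05,0,2.84],0],[[0,0,0],[-0.05,0,2.84],0]]'
```

```text
time_s: 22.82
position: [0.6397, -0.2681, 0.0111]
tool_rot: [2.195, 2.246, 0.0]
ft_force: [-0.3, -0.0, 0.1]
width: 0.0352
```

```bash
python3 -m inch '[[[0,0,0],[0,0,0.02],0],[[0,0,0],[0,0,0.04],0],[[0,0,0],[0,0,0.04],0]]'
```

```text
time_s: 23.2
position: [0.6397, -0.2681, 0.0111]
tool_rot: [2.195, 2.246, 0.0]
ft_force: [-5.0, 3.1, 9.1]
width: 0.0349
```

```bash
python3 -m inch '[[[0,0,0],[0,0,0],65],[[0,0,0],[0,0,0],65],[[0,0,0],[0,0,0],80],[[0,0,0],[0,0,0],80],[[0,0,0],[0,0,-1],80],[[0,0,0],[0,0,-3],80],[[0,0,0],[0,0,-4.5],100],[[0,0,0],[0,0,-4.5],100]]' && python3 close.py 80 h h80b; python3 -c "
from h import *
go(*FP[98][:2],.14,FP[98][2])"
```

```text
time_s: 24.2
position: [0.6407, -0.2687, 0.1272]
tool_rot: [2.191, 2.242, 0.002]
ft_force: [0.0, -0.3, -0.7]
width: 0.0854
t 24.2 pos [ 0.6407 -0.2687  0.1272] w 0.0854
turn [0.04, 0.02, 3.06] shift [7.533, -7.088, -0.646] rows>=4.1 z shift per 10mm: [-0.001, 0.001, -0.4]
```

View pics/h80b.png

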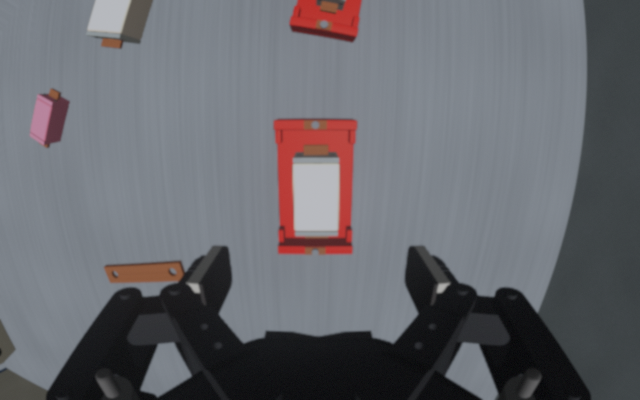

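Fuse 80 is seated and centred in its holder at (316,190). Next, fuse 98.

```bash
python3 -m inch '[[[0,0,3],[7.53,-7.09,-0.65],100],[[0,0,3],[7.53,-7.09,-0.65],100],[[0,0,3],[7.53,-7.09,-0.65],100],[[0,0,3],[7.53,-7.09,-0.65],100],[[0,0,3],[7.53,-7.09,-0.65],100],[[0,0,3],[7.53,-7.09,-0.65],100],[[0,0,3],[7.53,-7.09,-0.65],100]]' && python3 close.py 98 f f98a
```

```text
time_s: 25.12
position: [0.459, -0.0848, 0.1396]
tool_rot: [2.468, 1.938, 0.001]
ft_force: [0.0, -0.5, -0.0]
width: 0.0853
t 25.125 pos [ 0.459  -0.0848  0.1396] w 0.0853
expect [316. 186.] [([316.0, 186.0], 0.77)]
fit [ 0.4583 -0.0846] 75.1 0.03
```

View pics/f98a.png

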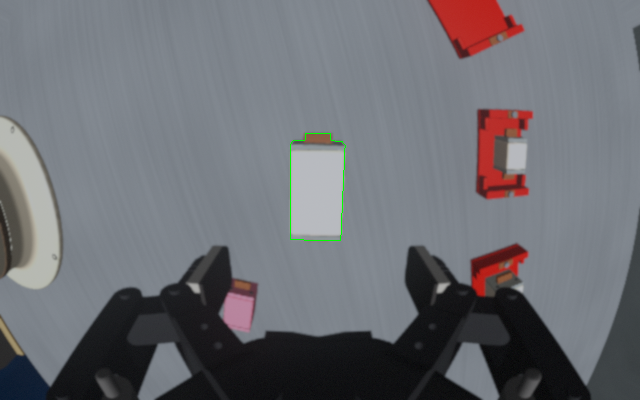

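```bash
python3 -m inch '[[[0,0,0.2],[0,0,2.4],90],[[0,0,0.2],[0,0,4.4],90],[[0,0,0.2],[0,0,5.1],90],[[0,0,0.2],[0,0,5.42],90],[[0,0,0.2],[0,0,5.42],90],[[0,0,0.2],[0,0,5.42],0],[[0,0,0.2],[0,0,5.42],0],[[0,0,0.2],[0,0,5.42],0],[[0,0,0.2],[0,0,5.42],0],[[0,0,0.2],[0,0,5.42],0],[[0,0,0.2],[0,0,5.42],0]]' 70
```

```text
time_s: 26.6
position: [0.4597, -0.0852, 0.0051]
tool_rot: [2.484, 1.916, 0.002]
ft_force: [-2.1, -0.2, 7.8]
width: 0.0431
```

```bash
python3 -m inch '[[[0,0,0],[0,0,-1],0],[[0,0,0],[0,0,-3],0],[[0,0,0],[0,0,-4],0]]' && python3 -c "
from h import *
go(*HP[98][:2],.08,HP[98][2])"
```

```text
time_s: 26.98
position: [0.4599, -0.0851, 0.1078]
tool_rot: [2.482, 1.914, 0.005]
ft_force: [0.2, -0.2, -3.8]
width: 0.0431
turn [0.08, 0.04, -6.14] shift [8.132, 5.179, 1.135] rows>=3.9 z shift per 10mm: [-0.001, 0.003, -0.4]
```

```bash
python3 -m inch '[[[0.08,0.04,-6.14],[8.13,5.18,1.1],0],[[0.08,0.04,-6.14],[8.13,5.18,1.1],0],[[0.08,0.04,-6.14],[8.13,5.18,1.1],0],[[0.08,0.04,-6.14],[8.13,5.18,1.1],0],[[0.08,0.04,-6.14],[8.13,5.18,1.1],0],[[0.08,0.04,-6.14],[8.13,5.18,1.1],0],[[0.08,0.04,-6.14],[8.13,5.18,1.1],0],[[0.08,0.04,-6.14],[8.13,5.18,1.1],0]]' && python3 close.py 98 h h98a; python3 -c "
from h import *
go(*HP[98][:2],.0111,HP[98][2])"
```

```text
time_s: 27.98
position: [0.6368, 0.0777, 0.0815]
tool_rot: [1.892, 2.507, 0.0]
ft_force: [-0.3, -0.7, -3.3]
width: 0.0431
t 27.975 pos [0.6368 0.0777 0.0815] w 0.0431
turn [0.0, 0.0, -0.01] shift [0.025, 0.013, 2.813] rows>=1.1 z shift per 10mm: [-0.0, 0.0, -0.4]
```

View pics/h98a.png

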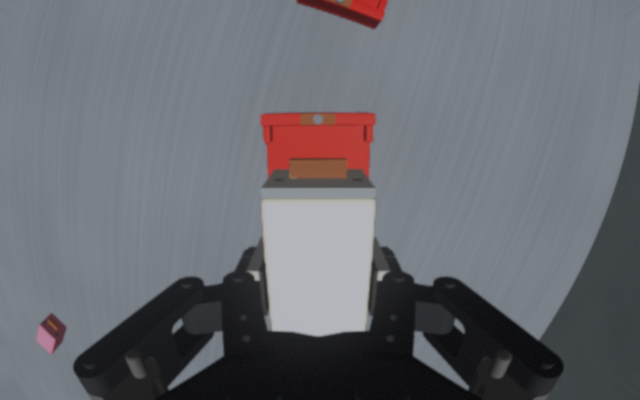

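Holder 98's end block is centred at column 318 and aligned with the fuse. Lowering.

```bash
python3 -m inch '[[[0,0,0],[0.02,0.01,1.4],0],[[0,0,0],[0.02,0.01,2.3],0],[[0,0,0],[0.02,0.01,2.65],0],[[0,0,0],[0.02,0.01,2.75],0],[[0,0,0],[0.02,0.01,2.78],0],[[0,0,0],[0.02,0.01,2.81],0],[[0,0,0],[0.02,0.01,2.82],0],[[0,0,0],[0.02,0.01,2.82],0]]'
```

```text
time_s: 29.02
position: [0.6371, 0.0784, 0.0112]
tool_rot: [1.892, 2.507, 0.0]
ft_force: [-0.6, 0.2, -1.2]
width: 0.0435
```

```bash
python3 -m inch '[[[0,0,0],[0,0,0.02],0],[[0,0,0],[0,0,0.04],0],[[0,0,0],[0,0,0.04],0]]'
```

```text
time_s: 29.4
position: [0.6371, 0.0784, 0.0112]
tool_rot: [1.891, 2.507, 0.001]
ft_force: [-7.7, -0.6, 9.6]
width: 0.0433
```

```bash
python3 -m inch '[[[0,0,0],[0,0,0],70],[[0,0,0],[0,0,0],75],[[0,0,0],[0,0,0],85],[[0,0,0],[0,0,0],85],[[0,0,0],[0,0,-1],85],[[0,0,0],[0,0,-3],85],[[0,0,0],[0,0,-4.5],100],[[0,0,0],[0,0,-6],100],[[0,0,0],[0,0,-8],100],[[0,0,0],[0,0,-8],100]]' && python3 close.py 98 h h98b; python3 -c "
from h import *
go(.55,0,.35,180)"
```

```text
time_s: 30.65
position: [0.6382, 0.0785, 0.2155]
tool_rot: [1.888, 2.503, 0.007]
ft_force: [0.8, -0.2, -0.7]
width: 0.0852
t 30.65 pos [0.6382 0.0785 0.2155] w 0.0852
turn [0.03, 0.04, -14.81] shift [-2.065, -4.204, -5.502] rows>=6.9 z shift per 10mm: [-0.001, 0.002, -0.4]
```

View pics/h98b.png

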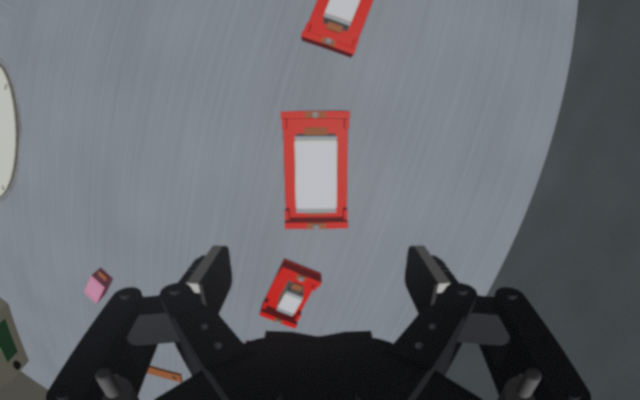

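All four are placed. I'll return to the overview pose for a last check.

```bash
python3 -m inch '[[[0,0,-14.8],[-2.06,-4.2,-5.5],100],[[0,0,-14.8],[-2.06,-4.2,-5.5],100],[[0,0,-14.8],[-2.06,-4.2,-5.5],100],[[0,0,-14.8],[-2.06,-4.2,-5.5],100],[[0,0,-14.8],[-2.06,-4.2,-5.5],100],[[0,0,-14.8],[-2.06,-4.2,-5.5],100],[[0,0,-14.8],[-2.06,-4.2,-5.5],100],[[0,0,-14.8],[-2.06,-4.2,-5.5],100],[[0,0,-14.8],[-2.06,-4.2,-5.5],100]]'; python3 - <<'E'
from h import *
n="wrist"; im=read_camera(n); c=cam(n); cv2.imwrite("pics/end.png",im[:,:,::-1])
for k in S:
    uv=proj(c,[*HP[k][:2],.02])[0]
    o=[q for q in outline_of(n,"fuse%d_mid"%k) if np.hypot(*(np.array(q["xy"])-uv))<12]
    if o:
        x,f=fit([(c,o[0]["mask"])],fuse(k),HP[k][:2],[HP[k][2]],z0=.006)
        a=np.radians(HP[k][2]); d=x[:2]-HP[k][:2]; print(k,"off along/across mm",(1e3*np.array([d@[np.cos(a),np.sin(a)],d@[-np.sin(a),np.cos(a)]])).round(1),"yaw err",round(np.degrees(x[2])-HP[k][2],1),round(f,3))
    else: print(k,"none")
for l in("busbar","spacer"): print(l,[np.round(onplane(c,q["xy"],0)[:2],3).tolist() for q in place_of(n,l)[:2]])
E
```

```text
time_s: 31.82
position: [0.5501, 0.0001, 0.3493]
tool_rot: [0.008, 3.138, -0.0]
ft_force: [0.4, 0.1, -0.3]
width: 0.0854
50 off along/across mm [-0.5 -0.4] yaw err -0.3 0.137
64 off along/across mm [-2.3 -0.4] yaw err -0.2 0.063
80 off along/across mm [ 0.2 -1.1] yaw err 1.4 0.066
98 off along/across mm [-0.7  0.9] yaw err 0.8 0.061
busbar [[0.453, -0.364]]
spacer [[0.468, 0.354]]
```

View pics/end.png

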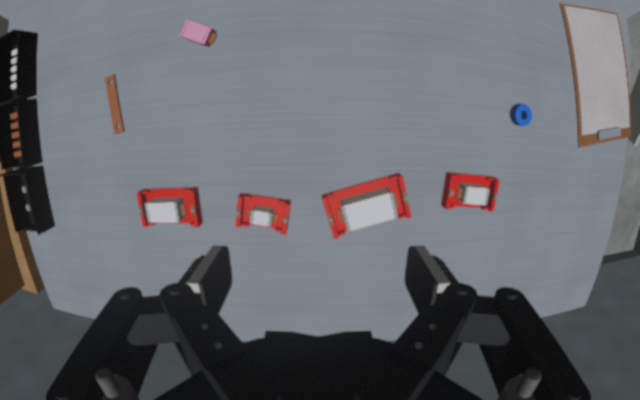

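Each fuse is in its holder, within 2.5 mm and 1.5° of centre. The busbar at (115,103), the spacer at (521,115) and the pink part at (198,33) are at the same pixels as before. Handing in.

```bash
python3 -c "
from workcell import arm
print(arm.job_done())"
```

```text
the job is handed in; nothing more can be done
None
```

All four fuses are in their matching holders, placed in order from 50 to 64, 80 and 98 mm. I lowered each one until the wrist force showed contact (readings of 4–11 N), then released it. The job was handed in at about 32 s of the 109 s allowed.

- **Seating:** In the last wrist view every fuse lies lengthwise between its end blocks and cheeks. Offsets are at most 2.3 mm and yaw errors at most 1.4°, against about 10 mm of play on each side.
- **Things left alone:** The busbar, spacer and pink look-alike appear at the same pixels as in the first overview.
- **Weaker checks:**
  - The network's end positions for the busbar and spacer differ from its first readings by about 1 cm. I put this down to the network, since the pictures match.
  - The 50 mm fuse's final model fit was looser than the others (overlap error 0.14 against about 0.06), but its close-up showed it centred.

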